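Set the dough-rest timer and start it

TASK

On the grey dough timer, turn the big knurled dial with a fingertip, by rubbing it round, until its white pointer clicks into the notch at the raised steel stud; take the finger off it, then press the round button fully down to start the timer and let it come up again. Do not press the square button beside it, do not lift, tip or shove the timer about, and leave the cup, the dough scraper and the jar where they stand.

Things in the scene. Friction and masses are not known exactly. Their poses are not given: they have to be found in the camera images.
- timer: Grey box-shaped bench timer, 180 (its x) x 280 (its y) x 70 mm high, about 3 kg, standing loose on rubber feet on the steel table. Origin: centre of its underside; z up; on the table its top panel is at height 70 mm. Slotted face on its -x side (towards the robot). The dial's axis is vertical at x 0, y +52 mm; the round button is at x +8, y -85 mm; the square stop button at x -52, y -85 mm.
- dial (a joint): Angle of the dial, rad: 0 with the pointer at the stud, growing clockwise seen from above. It clicks every 0.524 rad (30 degrees) and starts one to three clicks short (about -0.52, -1.05 or -1.57): turn it clockwise. It can run two clicks past and be turned back. Let go, it springs to the nearest click; a click takes about 0.05 N m (1 N along the rim, or 1.5 N dragging its top face half way out).
- dial_top (a point): Centre of the flat top face of the dial, on its axis, 96 mm above the table. The dial is a black round disc 98 mm across (102 mm over the 36 upright ribs of its rim, too broad to pinch), its top face 24 mm above its underside, which lies 2 mm above the panel. A fingertip pressed on it with 6 to 10 N and rubbed slowly round (about 30 mm/s) turns it; a faster or lighter one may slip.
- dial_pointer (a point): Outer end of the white pointer line on top of the dial, 45 mm from its axis.
- stud (a point): Top of the raised round steel stud, 11 mm across and 5 mm high, on the panel 70 mm from the dial's axis on the timer's +x side (away from the slotted face); the other clicks have flat white ticks.
- start_top (a point): Centre of the top face of the round button: grey, 28 mm across, in a round steel housing; its top is about 92 mm above the table.
- start (a joint): Travel of the round button, m: 0 up, 0.006 fully down (about 4 N, spring return). It counts as pressed beyond 0.004.
- stop (a joint): Travel of the square stop button, m: 0 up, 0.006 fully down. Not to be pressed.
- stop_top (a point): Centre of the top face of the square stop button: grey, 26 x 26 mm, in a square steel housing 44 mm wide, about 60 mm from the round button, nearer the slotted face.
- cup: Bystander: open aluminium cup, 72 mm across, 85 mm high, upright. Origin: centre of its underside.
- scraper: Bystander: dough scraper lying flat, steel blade 100 x 130 mm with a wooden handle 26 mm thick along its +x edge. Origin: on the table under the blade's centre.
- jar: Bystander: closed glass jar with a white lid, 68 mm across, 90 mm high, upright. Origin: centre of its underside.

How it is judged:
By the outcome, as a careful person would: the job done as asked, in the order asked, and still so for the second after the job is handed in, with the robot touching nothing.
It also fails if it takes over 58 s, if anything falls off the work surface, if the arm or the gripper's body presses on something with over 40 N, if the wrist force passes 120 N, or if a joint passes its speed limit or range.

ROBOT

A 6-joint arm with a two-finger parallel gripper is mounted at the origin on the work surface. World frame = base frame: x ahead of the robot, y to its left, z up, the work surface at z = 0. Lengths are in m, angles in rad, forces in N, time in s.
With the tool pointing down it reaches from about 0.4 to 0.825 m from the base axis. Payload 7 kg.
Tool frame: the origin (TCP) lies midway between the tips of the shut fingers; the grasp point (between the pads) lies 19 mm behind it; z points along the fingers, y is the line along which they close (so a half turn about z gives the same grasp; the last joint's range is limited). The gripper opens to 88 mm and grips with 3 to 60 N. Pads are 19 mm wide; open, the fingers measure 130 mm over their backs; the gripper's body (78 mm by 193 mm) begins 47 mm behind the grasp point.
Start: joints at [-1.045, 0.359, 0.012, 0, -1.224, -0.288], TCP at [0.159, -0.656, 0.227] pointing down, gripper open.
Joint ranges: [-3.07, 3.07], [-1.43, 2.12], [-1.02, 1.25], [-3.03, 1.67], [-3.05, -0], [-3.03, 3.03]. Speed limits (rad/s): [2.39, 2.39, 3.01, 3.14, 3.14, 3.14].

INTERFACE

Orientations are given as [roll, pitch, yaw] about the fixed x, y, z axes, in that order (R = Rz(yaw) Ry(pitch) Rx(roll)).
In Python, from station import arm, grab_frame, camera_params, spot_in gives the robot as it stands.
- The arm moves only by the shell command python3 -m jog 'ROWS' [FORCE]. ROWS is JSON, a list that holds one entry, the list of rows, each a list of 7 numbers: the shift along the tool's x, y, z in mm, then the turn, a rotation vector about the tool's x, y, z in rad, then the finger opening in mm, from 0 to 87.6. In form: [[[x, y, z, wx, wy, wz, fingers], ...]]. A call has 1 to 20 rows; each row is the pose to reach, as a shift and turn from the pose commanded when the call began, along the tool's axes at that moment; what a row does not reach only later rows make up. A row lasts 1/8 s, in which the tool goes at most 62.5 mm and 10.7 degrees, less where a joint would pass 70% of its speed; a pose out of reach is approached as far as the arm can. A call with a gripper value outside its range is refused whole. The fingers move at their own pace and stop on an object; FORCE is the grip in N (left out, the last holds). Time passes only in rows, so rows that repeat a pose let the fingers close. It gives the time, the measured TCP pose, the force, the opening and the grip force at its end, in the units of the state.
- arm.get_state(): the state, without advancing time (a new reading comes with each control period).
- grab_frame(name): name is "side" or "top" or "wrist"; returns (picture, depth): 480x640x3 uint8, blue, green, red; 480x640 float32, m along the optical axis (not along the pixel's ray), 0 where there is no reading.
- camera_params(name): a dict with "mtx" (3x3 intrinsics, pixels), "k1" (the pictures are not rectified: a ray, as slopes to the right and down, at radius r is drawn at 1 + k1 r^2 times it, then the intrinsics apply), "R" (3x3) and "t" (3): a world point X has camera coordinates R X + t. Camera axes: x right, y down, z forward; pixel columns grow to the right and rows downward; lengths in m; the calibration is good to about 2 mm. A picture is of the moment at which its call begins: read the wrist's pose just before it. camera_params takes no time and is no camera call; for the wrist camera it gives the pose at the moment of the call.
- arm.job_done(): hands the job in; it is judged then, once.
Trained networks look in the newest picture that a camera, given by its name, has taken for a name from the list of things; names that differ only in an ending like _2 or _b are one class to them, and where a whole thing is asked for, a point or a joint stands for the part that bears it (a point fixed in the world has none). Each returns a list of dicts, best first, with "confidence" (0 to 1); they miss things now and then, are a little off and sometimes report something else, mostly with a low value. They report only what shows in the picture. A call takes as long as a camera call.
- spot_in(query, camera): "uv" ([column, row] in pixels, amid what is visible of it).
The state is a dict: "t": time; "q": joint angles; "qd": joint speeds; "joint_efforts": joint torques, N m; "eef_pos": TCP position; "ee_rot": TCP orientation; "force": force on the tool from outside, world axes, zero at the start; "moment": the same for the moment, N m; "width": finger opening in m; "gripper_force": force on a finger pad.
Only numpy, scipy, OpenCV 4.12 (cv2) and the standard library are available. Lean on these libraries where they do the work, as an engineer would, in place of code of your own. Each camera call takes 0.05 s, during which the arm holds its last target. There are 200 camera calls.

## Working session

There is one attempt and no reset: what is moved stays moved. The work goes in short steps, Python scripts to look and compute and a shell command to move; the robot and the scene stay as the last step left them, time stands still between calls to the robot, and variables do not carry over. Pictures are saved under pics/ and viewed, at most 10 in all, crops included, and the job is handed in when it is done.

```bash
mkdir -p pics
cat > h.py <<'E'
import numpy as np, cv2
from station import arm, grab_frame, camera_params, spot_in
from scipy.spatial.transform import Rotation as Ro
def ray(uv,cp):
    K=np.array(cp["mtx"]);k=cp["k1"]
    d=np.array([(uv[0]-K[0,2])/K[0,0],(uv[1]-K[1,2])/K[1,1]]);s=d.copy()
    for _ in range(20): s=d/(1+k*(s@s))
    return np.array([s[0],s[1],1.])
def at_z(uv,cp,z):
    R=np.array(cp["R"]);t=np.array(cp["t"]);c=-R.T@t;w=R.T@ray(uv,cp)
    return c+w*(z-c[2])/w[2]
def at_d(uv,cp,d):
    R=np.array(cp["R"]);t=np.array(cp["t"]);return R.T@(ray(uv,cp)*d-t)
def pix(X,cp):
    R=np.array(cp["R"]);t=np.array(cp["t"]);K=np.array(cp["mtx"]);x=R@X+t;s=x[:2]/x[2];s=s*(1+cp["k1"]*(s@s))
    return K[0,0]*s[0]+K[0,2],K[1,1]*s[1]+K[1,2]
E
python3 - <<'E'
from h import *
Z=dict(dial_top=.096,dial_pointer=.096,stud=.075,start_top=.092,stop_top=.092)
for c in ["top","side"]:
    im,d=grab_frame(c);cv2.imwrite(f"pics/{c}0.png",im);cp=camera_params(c)
    for n in list(Z)+["timer","cup","jar","scraper"]:
        for r in spot_in(n,c)[:2]:
            u=r["uv"];dd=d[int(round(u[1])),int(round(u[0]))]
            print(c,n,round(r["confidence"],2),np.round(u,1),np.round(at_z(u,cp,Z.get(n,.07)),3),np.round(at_d(u,cp,dd),3) if dd>0 else None)
s=arm.get_state();print(s["t"],s["eef_pos"],s["ee_rot"],s["force"])
E
```

```text
top dial_top 0.77 [321.8 265.2] [0.546 0.021 0.096] [0.546 0.021 0.095]
top dial_pointer 0.74 [320.9 263.3] [0.55  0.023 0.096] [0.55  0.023 0.092]
top stud 0.72 [347.  259.2] [ 0.56  -0.036  0.075] [ 0.561 -0.036  0.067]
top start_top 0.48 [381.7 241.5] [ 0.6   -0.111  0.092] [ 0.6   -0.112  0.087]
top stop_top 0.48 [388.4 264.4] [ 0.549 -0.126  0.092] [ 0.549 -0.126  0.091]
top timer 0.84 [343.6 256.6] [ 0.566 -0.028  0.07 ] [ 0.566 -0.028  0.067]
top timer 0.57 [374.6 242.4] [ 0.599 -0.098  0.07 ] [ 0.598 -0.096  0.089]
top cup 0.84 [235.8 292.7] [0.483 0.213 0.07 ] [0.481 0.222 0.005]
top jar 0.73 [457.7 223. ] [ 0.645 -0.287  0.07 ] [ 0.644 -0.282  0.088]
top scraper 0.88 [334.4 173.2] [ 0.756 -0.006  0.07 ] [ 0.768 -0.008  0.012]
side dial_top 0.86 [349.1 239.6] [0.54  0.027 0.096] [0.54  0.027 0.097]
side dial_pointer 0.79 [349.8 241. ] [0.537 0.029 0.096] [0.535 0.032 0.1  ]
side stud 0.65 [350.6 241.6] [0.544 0.013 0.075] [0.534 0.03  0.096]
side stud 0.45 [279.  216.7] [0.732 0.033 0.075] [ 0.772 -0.013  0.019]
side start_top 0.33 [347.3 240.5] [0.544 0.028 0.092] [0.541 0.033 0.098]
side stop_top 0.51 [379.8 203.8] [ 0.541 -0.118  0.092] [ 0.541 -0.119  0.091]
side timer 0.56 [351.9 245. ] [0.539 0.016 0.07 ] [0.527 0.037 0.095]
side cup 0.91 [328.6 318.6] [0.475 0.214 0.07 ] [0.496 0.182 0.015]
side jar 0.67 [374.6 166.6] [ 0.634 -0.265  0.07 ] [ 0.634 -0.264  0.07 ]
side jar 0.64 [345.  238.3] [0.563 0.006 0.07 ] [0.549 0.029 0.097]
side scraper 0.88 [280.1 218.4] [0.73  0.032 0.07 ] [ 0.767 -0.01   0.017]
1.0 [ 0.15896102 -0.65600041  0.22655197] [ 3.14157351e+00 -2.30428331e-05 -2.90382931e+00] [-1.12871045 -0.52847505  0.1798537 ]
```

Run:
```python
import cv2
a=cv2.imread("pics/top0.png")[200:310,260:420];cv2.imwrite("pics/top0c.png",cv2.resize(a,(800,550),interpolation=cv2.INTER_CUBIC))
b=cv2.imread("pics/side0.png")[160:310,270:450];cv2.imwrite("pics/side0c.png",cv2.resize(b,(720,600),interpolation=cv2.INTER_CUBIC))
```

```text
(no output)
```

View pics/top0c.png

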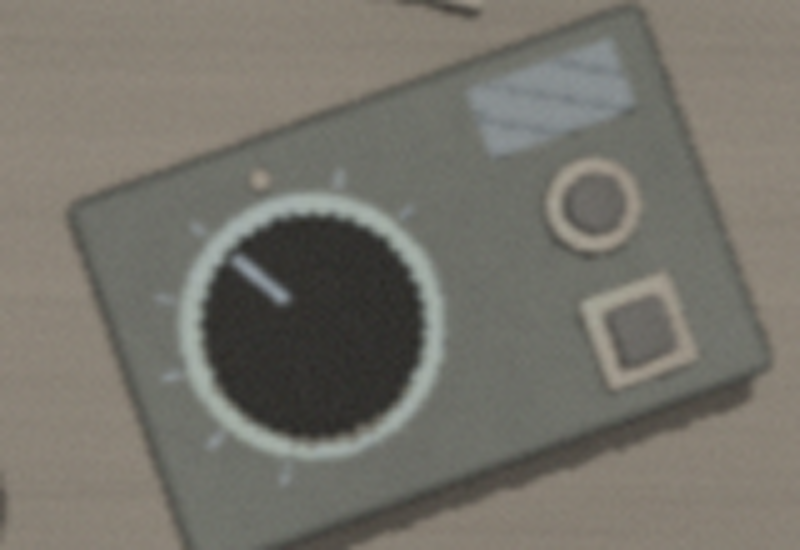

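View pics/side0c.png

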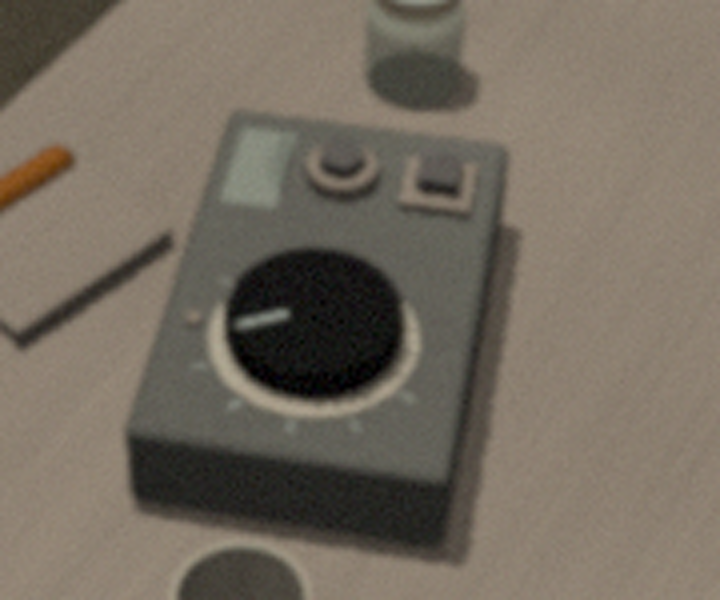

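The top crop shows the dial at crop (312,327), the stud at (260,180) and the pointer tip at (235,257), which is on the tick just before the stud. The round button is at (597,205) and the square one at (643,332). The dial looks one click short; I'll compute the poses.

Run:
```python
from h import *
cp=camera_params("top");_,d=grab_frame("top")
P={n:at_z((260+x/5-.4,200+y/5-.4),cp,z) for n,x,y,z in [("dial",313,327,.096),("tip",234,256,.096),("stud",260,180,.075),("start",597,205,.092),("stop",643,332,.092)]}
for n in P: print(n,P[n].round(4))
D=P["dial"]
a=lambda v:np.degrees(np.arctan2(v[1],v[0]))
v=P["stop"]-P["start"];print("timer yaw from stop-start",a(-v),np.linalg.norm(v),"stud",a(P["stud"]-D),np.linalg.norm((P["stud"]-D)[:2]),"tip",a(P["tip"]-D),np.linalg.norm(P["tip"]-D))
v=P["start"]-D;print("dial-start",np.linalg.norm(v[:2]),np.hypot(8,137),a(v)-np.degrees(np.arctan2(-137,8)))
for n in ["start","stop","dial"]:
    print(n)
    for k in range(-30,31,3):
        X=P[n]+np.array([0,k/1000,0]);u=pix(X,cp);dd=d[int(round(u[1])),int(round(u[0]))];print(k,at_d(u,cp,dd)[2].round(3),end="; ")
s=arm.get_state();R=Ro.from_euler("xyz",s["ee_rot"]).as_matrix()
for n in ["dial","start"]:print(n,"tool shift mm",(R.T@(P[n]-s["eef_pos"])*1000).round(1))
print(R.round(3))
```

```text
dial [0.5463 0.0205 0.096 ]
tip [0.5772 0.0557 0.096 ]
stud [0.6127 0.0447 0.075 ]
start [ 0.6018 -0.1053  0.092 ]
stop [ 0.5457 -0.1258  0.092 ]
timer yaw from stop-start 20.0304711232698 0.05978677188119677 stud 19.965837129459615 0.07061980825185371 tip 48.65824906860436 0.04686618458686251
dial-start 0.13755442106802224 137.23337786413333 20.48367221100959
start
-30 0.068; -27 0.071; -24 0.072; -21 0.068; -18 0.08; -15 0.079; -12 0.088; -9 0.092; -6 0.089; -3 0.089; 0 0.09; 3 0.089; 6 0.092; 9 0.09; 12 0.09; 15 0.085; 18 0.083; 21 0.081; 24 0.079; 27 0.069; 30 0.069; stop
-30 0.069; -27 0.072; -24 0.074; -21 0.069; -18 0.08; -15 0.078; -12 0.075; -9 0.089; -6 0.09; -3 0.087; 0 0.089; 3 1.244; 6 0.089; 9 0.089; 12 0.09; 15 0.076; 18 0.08; 21 0.074; 24 0.08; 27 0.067; 30 0.07; dial
-30 0.094; -27 0.095; -24 0.094; -21 0.096; -18 0.096; -15 0.097; -12 0.096; -9 0.096; -6 0.098; -3 0.094; 0 0.097; 3 0.095; 6 0.098; 9 0.097; 12 0.094; 15 0.095; 18 0.094; 21 0.095; 24 0.093; 27 0.092; 30 0.095; dial tool shift mm [-535.8  566.2  130.6]
start tool shift mm [-560.1  430.8  134.6]
[[-0.972 -0.236 -0.   ]
 [-0.236  0.972  0.   ]
 [ 0.     0.    -1.   ]]
```

Yaw 20° agrees across three measures, and the distances match the given sizes. The dial is one click short (about 29°), and the button housings top out near 80 mm. I'll move above a contact 30 mm out from the dial axis, on the tool +x side, with the fingers shut.

```bash
python3 -m jog '[[[-50,55,5,0,0,0,0],[-86,96,20,0,0,0,0],[-126,141,40,0,0,0,0],[-167,187,60,0,0,0,0],[-207,232,60,0,0,0,0],[-248,277,60,0,0,0,0],[-288,322,60,0,0,0,0],[-329,368,60,0,0,0,0],[-369,413,60,0,0,0,0],[-410,459,60,0,0,0,0],[-446,500,60,0,0,0,0],[-475,532,60,0,0,0,0],[-496,555,60,0,0,0,0],[-506,566,60,0,0,0,0],[-506,566,80,0,0,0,0],[-506,566,100,0,0,0,0],[-506,566,115,0,0,0,0],[-506,566,120,0,0,0,0],[-506,566,120,0,0,0,0],[-506,566,120,0,0,0,0]]]'
python3 - <<'E'
from h import *
im,_=grab_frame("side");cv2.imwrite("pics/s1.png",cv2.resize(im[120:320,240:480],(720,600)))
s=arm.get_state();R=Ro.from_euler("xyz",s["ee_rot"]).as_matrix();print(s["t"],s["eef_pos"],s["ee_rot"],s["force"],s["q"],(R.T@(np.array([.5463,.0205,.096])-s["eef_pos"])*1000).round(1))
E
```

```text
t: 3.55
eef_pos: [0.5179, 0.0133, 0.1072]
ee_rot: [3.142, 0.001, -2.904]
force: [-0.7, -0.3, 0.5]
width: 0.0005
gripper_force: 0.0
3.6 [0.51784731 0.01336492 0.10724607] [ 3.14151272e+00  1.18027866e-03 -2.90376160e+00] [ 0.42859619 -0.48327632 -0.6284601 ] [ 4.05180166e-01  2.15027722e-01 -4.92389950e-01  1.55119244e-04
 -8.62201556e-01 -1.73824627e+00] [-29.3   0.2  11.3]
```

View pics/s1.png

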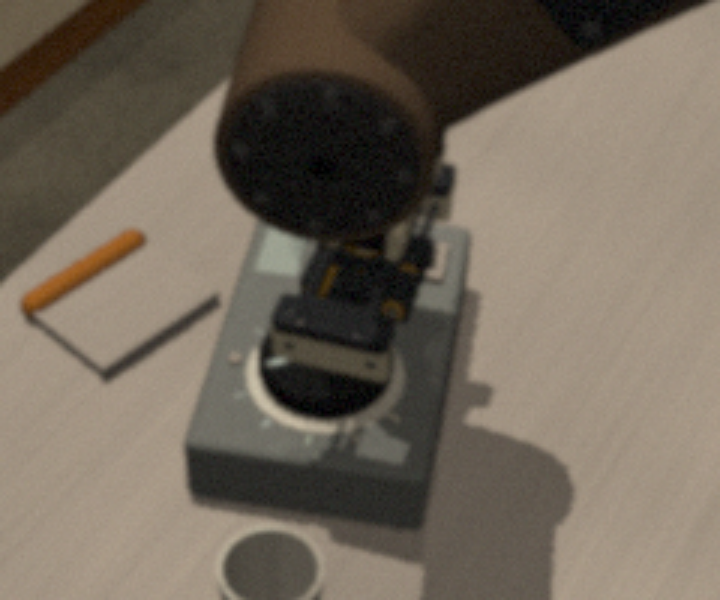

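The picture shows the shut fingers just above the dial's near side, clear of everything else. Next I'll feel for contact.

```bash
python3 -m jog '[[[0,0,6,0,0,0,0],[0,0,9,0,0,0,0],[0,0,10,0,0,0,0],[0,0,11,0,0,0,0],[0,0,11,0,0,0,0],[0,0,11,0,0,0,0]]]'; python3 -m jog '[[[0,0,0.7,0,0,0,0],[0,0,1,0,0,0,0],[0,0,1,0,0,0,0]]]'
```

```text
t: 4.35
eef_pos: [0.5173, 0.0131, 0.0962]
ee_rot: [-3.141, -0.0, -2.903]
force: [-4.4, -0.8, 8.0]
width: 0.0006
gripper_force: 4.0
t: 4.72
eef_pos: [0.5173, 0.013, 0.0961]
ee_rot: [-3.141, 0.0, -2.903]
force: [-7.4, -0.5, 16.7]
width: 0.0004
gripper_force: 8.5
```

```bash
python3 -m jog '[[[0,0,-0.8,0,0,0,0],[0,0,-0.8,0,0,0,0],[0,1.2,-0.8,0,0,0.04,0],[-0.2,3.6,-0.8,0,0,0.12,0],[-0.6,6,-0.8,0,0,0.2,0],[-1.2,8.3,-0.8,0,0,0.28,0]]]'; python3 -m jog '[[[0,0,0,0,0,0,0]]]'
python3 - <<'E'
from h import *
im,_=grab_frame("side");cv2.imwrite("pics/s2.png",cv2.resize(im[200:280,300:400],(750,600),interpolation=cv2.INTER_CUBIC))
E
```

```text
t: 5.48
eef_pos: [0.5165, 0.0215, 0.0962]
ee_rot: [-3.141, 0.0, 3.097]
force: [-3.5, -0.9, 9.8]
width: 0.0006
gripper_force: 4.7
t: 5.6
eef_pos: [0.5165, 0.0216, 0.0962]
ee_rot: [-3.141, 0.0, 3.099]
force: [-3.3, -0.9, 9.7]
width: 0.0
gripper_force: 4.7
```

View pics/s2.png

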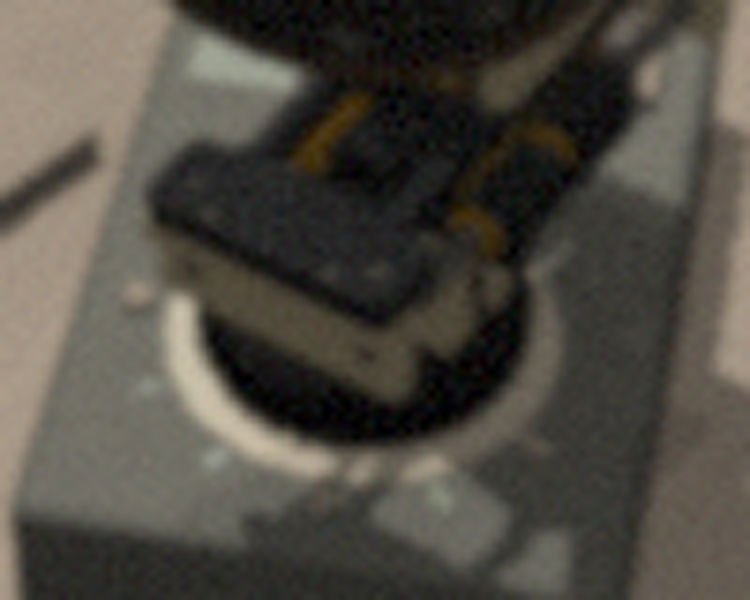

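The fingers hide the pointer. The force is a good 10 N, so I'll carry on the arc, then lift straight up and look.

```bash
python3 -m jog '[[[0,1.2,0,0,0,0.04,0],[-0.2,3.6,0,0,0,0.12,0],[-0.6,6,0,0,0,0.2,0],[-1.1,8,0,0,0,0.27,0],[-1.1,8,0,0,0,0.27,0]]]'; python3 -m jog '[[[0,0,-3,0,0,0,0],[0,0,-20,0,0,0,0],[50,0,-60,0,0,0,0],[100,0,-60,0,0,0,0],[100,0,-60,0,0,0,0],[100,0,-60,0,0,0,0]]]'
python3 - <<'E'
from h import *
im,_=grab_frame("top");cv2.imwrite("pics/t3.png",cv2.resize(im[200:310,260:420],(800,550),interpolation=cv2.INTER_CUBIC))
E
```

```text
t: 6.28
eef_pos: [0.5181, 0.0295, 0.0963]
ee_rot: [-3.141, 0.0, 2.829]
force: [-3.1, -1.0, 9.5]
width: 0.0004
gripper_force: 4.5
t: 7.02
eef_pos: [0.4234, 0.0607, 0.1558]
ee_rot: [3.141, 0.001, 2.831]
force: [0.4, 0.1, -0.8]
width: 0.0007
gripper_force: 0.0
```

View pics/t3.png

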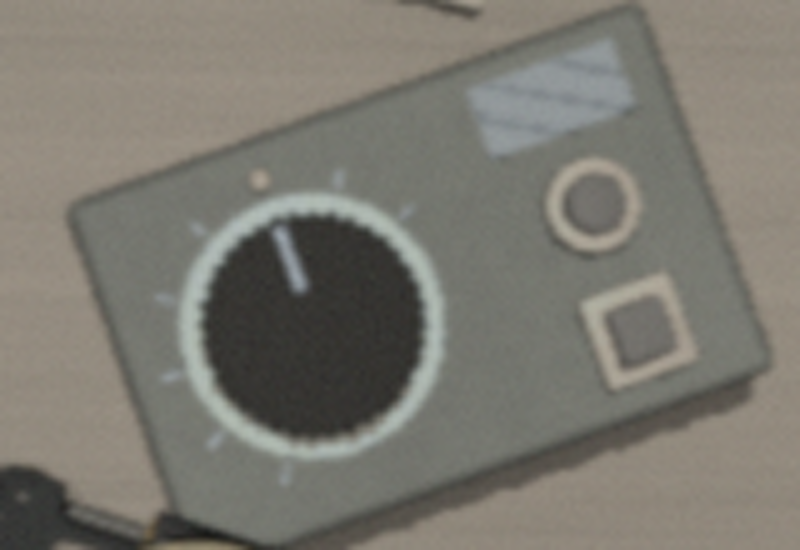

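The pointer at crop (277,228) now points at the stud at (260,180), and the timer hasn't moved. Next is the round button; I'll compute the shift.

Run:
```python
from h import *
s=arm.get_state();R=Ro.from_euler("xyz",s["ee_rot"]).as_matrix();print(s["t"],(R.T@(np.array([.6012,-.1054,.092])-s["eef_pos"])*1000).round(1),np.degrees(s["ee_rot"]))
```

```text
7.075 [-219.9 -103.5   63.6] [1.79974170e+02 3.02241395e-02 1.62128741e+02]
```

```bash
python3 -m jog '[[[-30,-14,0,0,0,-0.1,0],[-70,-33,0,0,0,-0.2,0],[-110,-52,0,0,0,-0.32,0],[-150,-71,0,0,0,-0.44,0],[-185,-87,0,0,0,-0.56,0],[-208,-98,0,0,0,-0.66,0],[-220,-103.5,0,0,0,-0.66,0],[-220,-103.5,20,0,0,-0.66,0],[-220,-103.5,40,0,0,-0.66,0],[-220,-103.5,52,0,0,-0.66,0],[-220,-103.5,52,0,0,-0.66,0],[-220,-103.5,52,0,0,-0.66,0]]]'
python3 - <<'E'
from h import *
im,_=grab_frame("side");cv2.imwrite("pics/s4.png",cv2.resize(im[160:280,290:430],(700,600),interpolation=cv2.INTER_CUBIC))
s=arm.get_state();R=Ro.from_euler("xyz",s["ee_rot"]).as_matrix();print(s["t"],(R.T@(np.array([.6012,-.1054,.092])-s["eef_pos"])*1000).round(1),np.degrees(s["ee_rot"]),s["force"])
E
```

```text
t: 8.57
eef_pos: [0.601, -0.1057, 0.104]
ee_rot: [-3.141, 0.001, -2.794]
force: [-0.3, 0.3, 0.6]
width: 0.0003
gripper_force: 0.0
8.625 [-0.2  0.2 12.2] [-1.79973584e+02  7.20650468e-02 -1.60079282e+02] [ 0.49735618  1.30663682 -0.36723614]
```

View pics/s4.png

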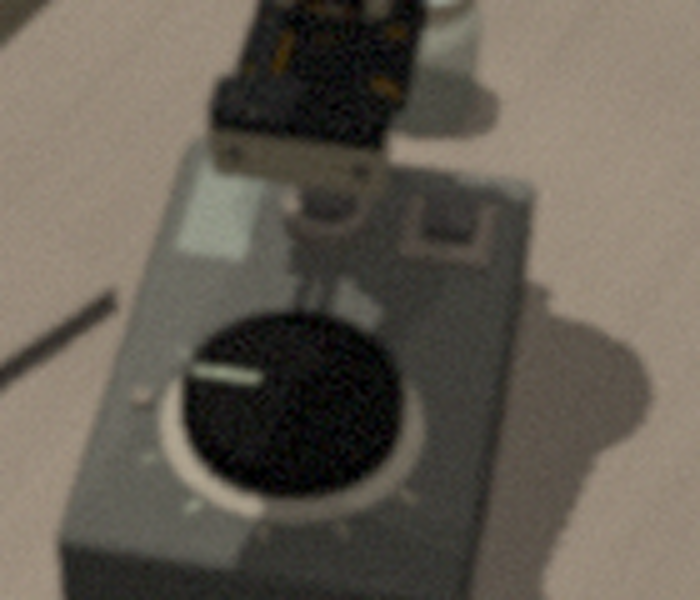

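Run:
```python
from h import *
cp=camera_params("side")
for X in [(.601,-.1057,.104),(.601,-.1057,.17),(.601,-.1057,.092),(.5463,.0205,.096)]:
    u=pix(np.array(X),cp);print(X,(u[0]-290)*5,(u[1]-160)*5)
```

```text
(0.601, -0.1057, 0.104) 328.6244354215336 171.2007826251697
(0.601, -0.1057, 0.17) 332.12535331689196 63.66465819310562
(0.601, -0.1057, 0.092) 328.01012753553124 189.87056850030413
(0.5463, 0.0205, 0.096) 290.63838600130424 384.52097767358424
```

The beige block is the near end of the gripper body, about 66 mm up, with the finger hidden behind it. The TCP projects onto the button as it should, so I'll press in steps.

```bash
python3 -m jog '[[[0,0,6,0,0,0,0],[0,0,10,0,0,0,0],[0,0,13,0,0,0,0],[0,0,15,0,0,0,0],[0,0,16.5,0,0,0,0],[0,0,16.5,0,0,0,0]]]'; python3 -m jog '[[[0,0,1,0,0,0,0],[0,0,1.5,0,0,0,0],[0,0,1.5,0,0,0,0]]]'
```

```text
t: 9.38
eef_pos: [0.6004, -0.1057, 0.0869]
ee_rot: [3.142, -0.0, -2.794]
force: [-2.2, 1.2, 3.5]
width: 0.0007
gripper_force: 1.8
t: 9.75
eef_pos: [0.6004, -0.1058, 0.0862]
ee_rot: [-3.141, 0.0, -2.794]
force: [-3.7, 2.4, 10.0]
width: 0.0006
gripper_force: 4.7
```

It has bottomed out: z = 86.2 mm and the force climbed to 10 N. Lift off, retreat and check.

```bash
python3 -m jog '[[[0,0,0.3,0,0,0,0],[0,0,0.3,0,0,0,0],[0,0,-3,0,0,0,0],[0,0,-10,0,0,0,0],[0,0,-40,0,0,0,0],[0,0,-90,0,0,0,0],[50,0,-120,0,0,0,0],[100,0,-120,0,0,0,0],[150,0,-120,0,0,0,0],[190,0,-120,0,0,0,0],[190,0,-120,0,0,0,0],[190,0,-120,0,0,0,0]]]'
python3 - <<'E'
from h import *
im,d=grab_frame("top");cv2.imwrite("pics/t5.png",cv2.resize(im[200:310,260:420],(800,550),interpolation=cv2.INTER_CUBIC))
cp=camera_params("top")
for X in [(.6015,-.1055,.092),(.5457,-.1258,.092)]:
    u=pix(np.array(X),cp);i,j=int(round(u[1])),int(round(u[0]));print(np.median([at_d((jj,ii),cp,d[ii,jj])[2] for ii in range(i-2,i+3) for jj in range(j-2,j+3)]))
print(arm.get_state()["force"],arm.get_state()["t"])
E
```

```text
t: 11.25
eef_pos: [0.4225, -0.1707, 0.2059]
ee_rot: [-3.141, 0.001, -2.794]
force: [-0.5, -0.1, -0.1]
width: 0.0004
gripper_force: 0.0
0.09151755769704824
0.08948871043980582
[ 0.16853245  1.15867798 -0.60308585] 11.3
```

View pics/t5.png

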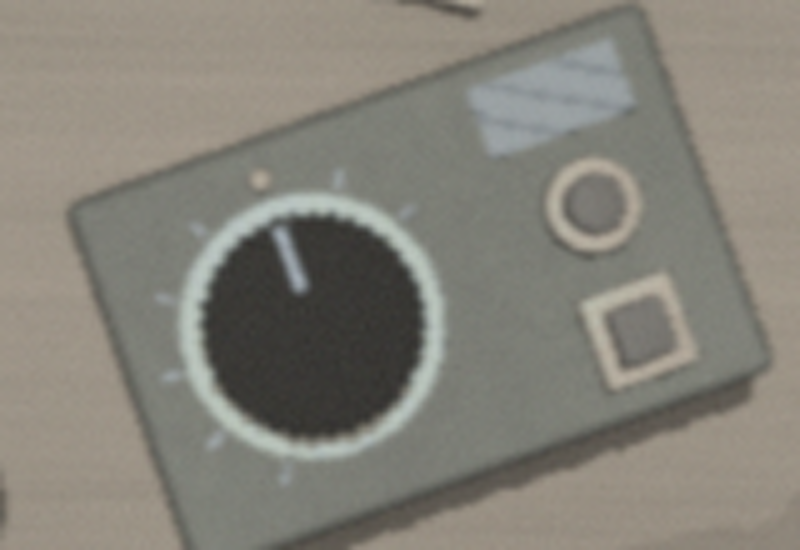

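The pointer at (277,228) is still in line with the stud at (260,180). The round button is back up at about 92 mm, the timer hasn't moved, and the arm is clear. Handing in.

```bash
python3 -c "
from station import arm
print(arm.job_done())"
```

```text
the job is handed in; nothing more can be done
None
```

I turned the dial one click clockwise to the stud, then pressed the round button fully down and let it come back up; the timer didn't shift, the square button wasn't touched, and the job was handed in at about 11 s.

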